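# Unload the UV curing box at the spectacle maker's bench

### The arm

A 6-joint arm with a two-finger parallel gripper is mounted at the origin on the work surface. World frame = base frame: x ahead of the robot, y to its left, z up, the work surface at z = 0. Lengths are in m, angles in degrees, forces in N, time in s.
With the tool pointing down it reaches from about 0.225 to 0.725 m from the base axis. Payload 3.1 kg.
Tool frame: the origin (TCP) lies midway between the tips of the shut fingers; the grasp point (between the pads) lies manip.tcp_to_grasp behind it (manip.tcp_to_grasp is the distance from the TCP to the grasp point, in m); z points along the fingers, y is the line along which they close (so a half turn about z gives the same grasp; the last joint's range is limited). The gripper opens to 85 mm and grips with 20 to 120 N. Pads are 22 mm wide; open, the fingers measure 114 mm over their backs; the gripper's body (76 mm by 85 mm) begins 54 mm behind the grasp point. The pads swing forward as they close: fully open they stand 13 mm farther back than shut.
Start: joints at [63.094, 2.75, 5.684, 92.934, 0, 82.678], TCP at [0.176, 0.495, 0.231] pointing down, gripper open.
Joint ranges: [-166.93, 166.93], [-56.73, 111.36], [-69.38, 81.34], [-121.58, 131.49], [-85.45, 84.26], [-180, 180]. Speed limits (degrees/s): [159.86, 159.86, 180, 180, 180, 180].

### API

Orientations are given as a 3x3 rotation matrix whose columns are the frame's x, y, z axes.
In Python, from workcell import manip gives the robot as it stands.
- The arm moves only by the tool apply_moves, never from a script. Its arguments are lists of equal length, an entry for each row: "offset": the shift along the tool's x, y, z in cm, a list of three; "dr": the turn, a rotation vector about the tool's x, y, z in rad, a list of three. A call has 1 to 12 rows; each row is the pose to reach, as a shift and turn from the pose commanded when the call began, along the tool's axes at that moment; what a row does not reach only later rows make up. A row lasts 1/12 s, in which the tool goes at most 41.7 mm and 7.16 degrees, less where a joint would pass 70% of its speed; a pose out of reach is approached as far as the arm can. A call with a gripper value outside its range is refused whole. "jaw" is the closure in counts, from 0 (fully open) to 255 (shut), set as the call begins (left out, the last holds). The fingers move at their own pace and stop on an object; "newtons" is the grip in N (left out, the last holds). Time passes only in rows, so rows that repeat a pose let the fingers close. It gives the time, the measured TCP pose, the force, the opening and the grip force at its end, in the units of the state.
- manip.get_obs(): the state, without advancing time (a new reading comes with each control period).
- manip.capture(name): name is "side" or "top" or "wrist"; returns a dict with "frame" (420x560x3 uint8, red, green, blue), "fx", "fy", "cx", "cy" (pixels), "R" (3x3) and "t" (3): a world point X has camera coordinates R X + t. Camera axes: x right, y down, z forward; pixel columns grow to the right and rows downward; lengths in m; the calibration is good to about 2 mm. A picture is of the moment at which its call begins. There is no depth.
- manip.sign_off(): hands the job in; it is judged then, once.
The state is a dict: "time": time; "qpos": joint angles; "dq": joint speeds; "tau": joint torques, N m; "eef_pos": TCP position; "ee_rot": TCP orientation; "force": force on the tool from outside, world axes, zero at the start; "ft_torque": the same for the moment, N m; "opening": finger opening in m; "grasp_force": force on a finger pad.
Only numpy, scipy, OpenCV 4.12 (cv2) and the standard library are available. Lean on these libraries where they do the work, as an engineer would, in place of code of your own. Each camera call takes 0.05 s, during which the arm holds its last target. There are 200 camera calls.

### The job

The lacquer on the spectacle fronts has cured. Switch the lamps off with the red key (pressed fully home, so that the blue key that is down pops up) before opening the curing box; then raise its amber lid upright on its hinges, lift it straight up off the pins and lay it flat, handle side up, on the green felt mat. Move every front from the box into the wooden tray, each lying flat on the tray's floor with none on top of another, and leave the other things on the bench where they are.

Things in the scene. Friction and masses are not known exactly. Their poses are not given: they have to be found in the camera images.
- curing_box: Fixed grey UV curing box: open tank 180 (x) x 250 (y) x 70 mm high, walls 5 mm, inside 170 x 240 mm, mesh floor 30 mm above the bench; joined to its +y side a key console 62 mm wide, as deep and high. Origin: centre of the TANK's underside, on the bench; x points to the back (hinge side, away from the robot), y along the hinge towards the console, z up. It starts with the lid shut on it.
- hinge_mid (a point): Middle of the box's hinge axis, 104 mm behind the tank centre, 72.5 mm above the bench; axes as the box's. Two flat-sided steel pins (12 mm high, 6 thick, y = -80 and +80 mm). The lid's eyes, open at the back (mouth 8 mm), are held by the pins while the lid is down and slide off straight up only when it is within about 0.35 rad of upright; 20 mm of lift frees them.
- stay (a point): Middle of the steel stay bar (8 mm thick, along the whole hinge, 132 mm above the bench, 11 mm behind the hinge axis). The raised lid comes to rest against it a little past upright (about 0.1 rad) and stays there by itself; let go before upright, it falls shut.
- lid: Loose amber see-through lid, plate 190 x 248 x 5 mm, 0.32 kg, shut at first. Origin: on its hinge axis, midway between its two eyes, mid-thickness; shut, x points to the back, y along the hinge, z up out of its top. Plate from x = -12 to -202 mm; eyes reach x = +8, z = -10 mm; lip under the front edge to z = -10 (laid flat, the origin is 10 mm up). Upright, its x points down, its z to the back.
- lid_handle (a point): Middle of the lid's round steel bar handle, at lid x = -232, z = +22 mm: along lid y, 12 mm thick, 110 mm long, 30 mm out from the front edge. Shut, it is 94 mm above the bench; upright about 305. The bar turns between the fingers of a light grip (25 N), so a gripper pointing down can carry it through the whole arc.
- lid_middle (a point): Centre of the lid's plate (lid x = -107 mm, mid-thickness).
- key_off (a joint): Travel of the red key (lamps off), m: 0 up, 0.008 fully down. Starts up. The three keys are interlocked: pushing one down drives up the one that was down; each stays where it is left; a push takes 2 to 4 N.
- key_half (a joint): Travel of the white key (half power), as above; starts up.
- key_full (a joint): Travel of the blue key (full power), as above; starts down (0.008).
- key_off_top (a point): Centre of the red key's cap top, 30 (x) x 36 (y) mm: the front key, box x = -42, y = +156 mm. 84 mm above the bench when up, 76 mm when down; the console top is at 70 mm.
- key_half_top (a point): The same for the white key (the middle one, box x = 0).
- key_full_top (a point): The same for the blue key (the back one, box x = +42 mm).
- front0: Dark red acetate spectacle front without lenses, 140 (x) x 44 (y) x 8 mm, 35 g, lying flat on the tank floor along the box's x, or absent (None). Origin: middle of the bridge, mid-thickness (4 mm above what it lies on); y to the brow edge. Lens openings 46 x 34 mm, centred at x = -33 and +33 mm; the bridge between them is 20 mm wide: grip it across x with a finger in each opening.
- front1: Blue acetate spectacle front without lenses, 140 (x) x 44 (y) x 8 mm, 35 g, lying flat on the tank floor along the box's x, or absent (None). Origin: middle of the bridge, mid-thickness (4 mm above what it lies on); y to the brow edge. Lens openings 46 x 34 mm, centred at x = -33 and +33 mm; the bridge between them is 20 mm wide: grip it across x with a finger in each opening.
- front2: Green acetate spectacle front without lenses, 140 (x) x 44 (y) x 8 mm, 35 g, lying flat on the tank floor along the box's x, or absent (None). Origin: middle of the bridge, mid-thickness (4 mm above what it lies on); y to the brow edge. Lens openings 46 x 34 mm, centred at x = -33 and +33 mm; the bridge between them is 20 mm wide: grip it across x with a finger in each opening.
- front3: Brown acetate spectacle front without lenses, 140 (x) x 44 (y) x 8 mm, 35 g, lying flat on the tank floor along the box's x, or absent (None). Origin: middle of the bridge, mid-thickness (4 mm above what it lies on); y to the brow edge. Lens openings 46 x 34 mm, centred at x = -33 and +33 mm; the bridge between them is 20 mm wide: grip it across x with a finger in each opening.
- mat: Fixed green felt mat, 260 x 260 x 3 mm. Origin: centre of its underside, x and y along its edges.
- tray: Fixed wooden tray with a blue felt floor, 200 (x) x 270 (y) x 24 mm high, walls and floor 6 mm thick (inside 188 x 258 mm, floor 6 mm above the bench). Origin: centre of its underside.
- spectacles: Bystander: a finished pair of brown spectacles standing on its temples, 140 mm wide, 140 mm deep, 46 mm high. Origin: under the middle of its front; the temples run along its +x.
- screw_jar: Bystander: screw jar, 60 mm across, 60 mm high. Origin: centre of its underside.
- driver: Bystander: screwdriver, 140 mm long, lying. Origin: its underside.

How it is judged:
By the outcome, as a careful person would: the job done as asked, in the order asked, and still so for the second after the job is handed in, with the robot touching nothing.
Of front0, front1, front2, front3 only 2 to 4 are there at a start; the rules pass over those that are not, and their reading is None.
At some moment in a run one of front0, front1, front2, front3 may be knocked a few centimetres aside while the robot is not near it.
Once in a run the grip may slacken for a moment while it holds something.
It also fails if it takes over 210 s, if anything falls off the work surface, if the arm or the gripper's body presses on something with over 40 N, if the wrist force passes 120 N, or if a joint passes its speed limit or range.

## Working session

There is one attempt and no reset: what is moved stays moved. The work goes in short steps, Python scripts to look and compute and a tool call to move; the robot and the scene stay as the last step left them, time stands still between calls to the robot, and variables do not carry over. Pictures are saved under pics/ and viewed, at most 14 in all, crops included, and the job is handed in when it is done.

Besides the shell and the picture viewer there is one more tool, called after ">>>" by a JSON object that holds its "name" and its "arguments". apply_moves: Moves the arm, as the interface text tells. Its arguments: {"type":"object","properties":{"offset":{"type":"array"},"dr":{"type":"array"},"jaw":{"type":"number"},"newtons":{"type":"number"}},"required":["offset","dr"]}

```bash
mkdir -p pics; ls; python3 - <<'E'
from workcell import manip
import cv2,numpy as np
o=manip.get_obs();print(o['time'],o['eef_pos'],o['ee_rot'],o['opening'],manip.tcp_to_grasp)
for n in('side','top'):
    c=manip.capture(n);cv2.imwrite(f'pics/{n}0.png',c['frame'][:,:,::-1]);print(n,c['fx'],c['cx'],c['cy'],-c['R'].T@c['t'],c['R'].round(3).tolist())
E
```

```text
pics
0.0 [0.17571922 0.49406493 0.23012397] [[-9.42145823e-01  3.35201700e-01 -1.03416998e-03]
 [ 3.35203190e-01  9.42143486e-01 -2.11479357e-03]
 [ 2.65454111e-04 -2.33910100e-03 -9.99997229e-01]] 0.08547507627970294 0.0187
side 412.54365250314754 281.83082580532476 205.89037241329436 [ 0.18388301 -0.531897    0.77406676] [[0.849, -0.529, 0.007], [-0.382, -0.622, -0.683], [0.366, 0.578, -0.73]]
top 503.0032777869214 282.3839040282134 205.8615178408959 [ 0.35857547 -0.01273921  1.24756103] [[0.019, -0.999, -0.029], [-0.992, -0.016, -0.127], [0.126, 0.031, -0.991]]
```

View pics/top0.png

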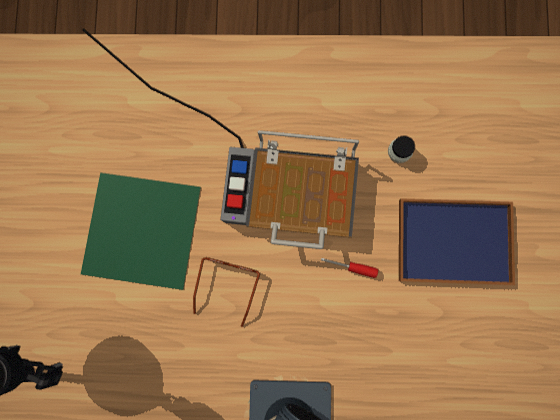

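View pics/side0.png

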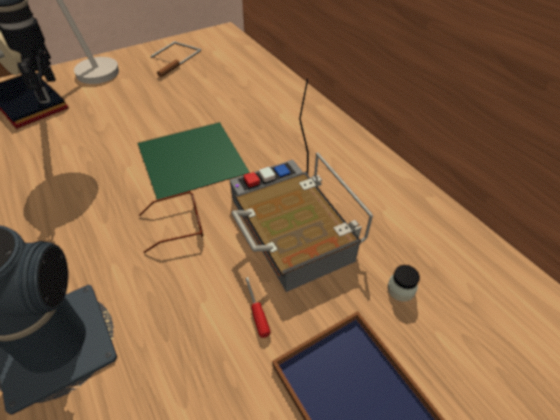

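The top view shows the box at the centre: red key at about (235,201), white at (237,184), blue at (239,167), handle bar at about (298,244). The mat is at (141,231), the tray at (457,242), the spectacles at (230,290), the driver at (350,268) and the jar at (403,150). All four fronts seem to be present.

```bash
cat > h.py <<'E'
from workcell import manip
import cv2,numpy as np
def ray(c,uv,z):
    d=c['R'].T@np.array([(uv[0]-c['cx'])/c['fx'],(uv[1]-c['cy'])/c['fy'],1.]);p=-c['R'].T@c['t']
    return p+d*(z-p[2])/d[2]
def blobs(m,amin=30):
    cs,_=cv2.findContours(m.astype(np.uint8),cv2.RETR_EXTERNAL,cv2.CHAIN_APPROX_NONE)
    return sorted([k for k in cs if cv2.contourArea(k)>amin],key=cv2.contourArea,reverse=True)
def hsv(c): return cv2.cvtColor(c['frame'],cv2.COLOR_RGB2HSV).astype(int)
def cen(k): m=cv2.moments(k);return m['m10']/m['m00'],m['m01']/m['m00']
def rect(c,k,z):
    P=np.array([ray(c,q[0].astype(float),z)[:2] for q in k],np.float32)
    return cv2.minAreaRect(P)
def save(c,n,roi=None,s=1):
    f=c['frame'][:,:,::-1]
    if roi: f=f[roi[1]:roi[3],roi[0]:roi[2]]
    cv2.imwrite(f'pics/{n}.png',cv2.resize(f,None,fx=s,fy=s,interpolation=cv2.INTER_CUBIC))
def toolrel(p):  # world point -> tool offset cm of TCP
    o=manip.get_obs();return (np.array(o['ee_rot']).T@(np.array(p)-o['eef_pos'])*100).round(2)
E
python3 - <<'E'
from h import *
c=manip.capture('top');H=hsv(c);h,s,v=H[...,0],H[...,1],H[...,2]
roi=np.zeros(h.shape,bool);roi[145:220,222:252]=1
ks={}
for n,m,z in(('red',((h<8)|(h>172))&(s>150)&(v>100)&roi,.084),('white',(s<60)&(v>190)&roi,.084),('blue',(h>100)&(h<125)&(s>140)&(v>90)&roi,.076)):
    for k in blobs(m,20)[:2]:
        print(n,cen(k),cv2.contourArea(k),ray(c,cen(k),z).round(4),rect(c,k,z))
g=(h>55)&(h<90)&(s>80)
k=blobs(g)[0];print('mat',rect(c,k,.003))
b=(h>100)&(h<130)&(s>80);b[:,:380]=0
k=blobs(b)[0];print('tray',rect(c,k,.006))
save(c,'zoom0',(210,120,370,260),5)
E
```

```text
red (234.37398373983737, 200.4969512195122) 164.0 [0.5179 0.1366 0.084 ] ((0.5179294347763062, 0.13656342029571533), (0.034749556332826614, 0.0297259408980608), 84.5445327758789)
white (236.3211382113821, 182.9268292682927) 123.0 [0.5597 0.1333 0.084 ] ((0.5595015287399292, 0.13393621146678925), (0.023864738643169403, 0.03298525884747505), 0.8059459924697876)
blue (238.9560810810811, 166.09121621621622) 148.0 [0.6018 0.1293 0.076 ] ((0.6019935607910156, 0.12919995188713074), (0.02908065728843212, 0.03362446278333664), 0.7445399761199951)
mat ((0.4510424733161926, 0.3798533082008362), (0.25846683979034424, 0.25704824924468994), 82.74637603759766)
tray ((0.43659132719039917, -0.398224413394928), (0.2500964105129242, 0.18287399411201477), 89.12925720214844)
```

View pics/zoom0.png

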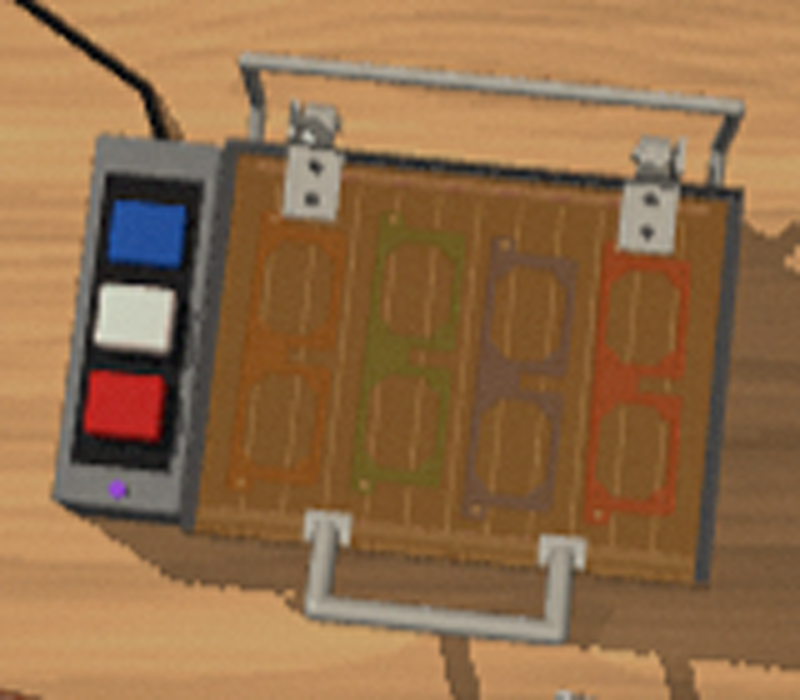

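The crop shows the four fronts under the lid, running along box x. The red key is at crop (124,405), and the handle ends are at (315,605) and (560,630), so the box yaw is about -5°. I'll go above the red key now.

>>> {"name": "apply_moves", "arguments": {"offset": [[-44.2,-22.2,11],[-44.2,-22.2,11],[-44.2,-22.2,11],[-44.2,-22.2,11],[-44.2,-22.2,11],[-44.2,-22.2,11],[-44.2,-22.2,11],[-44.2,-22.2,11],[-44.2,-22.2,11],[-44.2,-22.2,11],[-44.2,-22.2,11],[-44.2,-22.2,11]], "dr": [[0,0,1.316],[0,0,1.316],[0,0,1.316],[0,0,1.316],[0,0,1.316],[0,0,1.316],[0,0,1.316],[0,0,1.316],[0,0,1.316],[0,0,1.316],[0,0,1.316],[0,0,1.316]], "jaw": 255, "newtons": 25}}

```text
time: 1.15
eef_pos: [0.5143, 0.1402, 0.122]
ee_rot: [[0.09, 0.996, -0.0], [0.996, -0.09, 0.0], [0.0, -0.0, -1.0]]
force: [0.6, 0.4, -0.9]
opening: -0.0001
grasp_force: 0.0
```

>>> {"name": "apply_moves", "arguments": {"offset": [[0,0,0],[0,0,3.5],[0,0,3.5],[0,0,4.0],[0,0,4.3],[0,0,4.6],[0,0,4.7],[0,0,4.7]], "dr": [[0,0,0],[0,0,0],[0,0,0],[0,0,0],[0,0,0],[0,0,0],[0,0,0],[0,0,0]]}}

```text
time: 1.82
eef_pos: [0.5137, 0.1426, 0.0768]
ee_rot: [[0.086, 0.996, 0.001], [0.996, -0.086, 0.0], [0.0, 0.001, -1.0]]
force: [-1.2, 0.2, 2.2]
opening: -0.0001
grasp_force: 0.8
```

>>> {"name": "apply_moves", "arguments": {"offset": [[0,0,0.1],[0,0,0.2],[0,0,0.25],[0,0,0.25]], "dr": [[0,0,0],[0,0,0],[0,0,0],[0,0,0]]}}

```text
time: 2.15
eef_pos: [0.5141, 0.1426, 0.076]
ee_rot: [[0.086, 0.996, 0.002], [0.996, -0.086, 0.001], [0.001, 0.002, -1.0]]
force: [-4.7, -0.4, 10.0]
opening: -0.0001
grasp_force: 5.1
```

>>> {"name": "apply_moves", "arguments": {"offset": [[0,0,-4],[0,0,-8],[-4,-2,-8],[-8,-4,-8],[-12,-6,-8],[-16.2,-8.2,-8],[-16.2,-8.2,-8],[-16.2,-8.2,-8]], "dr": [[0,0,0],[0,0,0],[0,0,0],[0,0,0],[0,0,0],[0,0,0],[0,0,0],[0,0,0]], "jaw": 110}}

```text
time: 2.82
eef_pos: [0.4169, -0.0145, 0.1537]
ee_rot: [[0.091, 0.996, 0.002], [0.996, -0.091, -0.001], [-0.001, 0.002, -1.0]]
force: [-0.1, -0.1, 0.2]
opening: 0.0485
grasp_force: 0.0
```

```bash
python3 - <<'E'
from h import *
o=manip.get_obs();print(o['time'],o['eef_pos'].round(4),o['opening'])
c=manip.capture('top');H=hsv(c);h,s,v=H[...,0],H[...,1],H[...,2]
roi=np.zeros(h.shape,bool);roi[145:220,222:252]=1
for n,m in(('red',((h<8)|(h>172))&(s>150)&(v>100)&roi),('white',(s<60)&(v>190)&roi),('blue',(h>100)&(h<125)&(s>140)&(v>90)&roi)):
    k=blobs(m,20)[0];print(n,cen(k),cv2.contourArea(k),[ray(c,cen(k),z)[:2].round(4) for z in(.076,.084)])
w=manip.capture('wrist');print(w['fx'],-w['R'].T@w['t'])
p=np.hstack
a=np.hstack([w['frame'],c['frame']]);cv2.imwrite('pics/a1.png',cv2.resize(a[:,:,::-1],(800,300)))
E
```

```text
2.8167 [ 0.4169 -0.0145  0.1537] 0.0485021542535353
red (234.76501035196685, 200.9472049689441) 161.0 [array([0.5179, 0.1366]), array([0.5168, 0.1356])]
white (236.31234567901234, 182.87037037037038) 135.0 [array([0.5612, 0.1343]), array([0.5598, 0.1333])]
blue (238.56875, 165.571875) 160.0 [array([0.603 , 0.1302]), array([0.6013, 0.1292])]
330.4663976749917 [0.42336542 0.05407422 0.29668445]
```

View pics/a1.png

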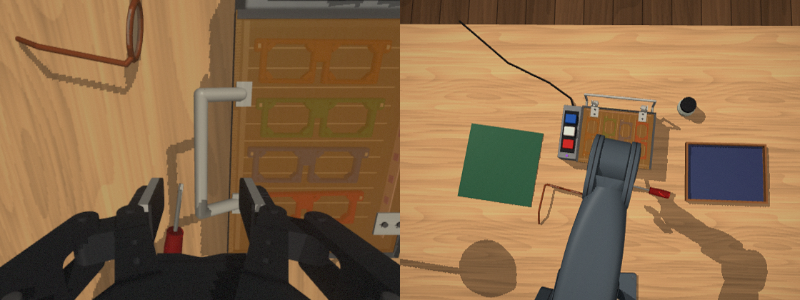

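The wrist view shows the handle bar's ends at about (287,130) and (287,291) in full pixels, between the open fingers. Blue is up and red is down.

```bash
python3 - <<'E'
from h import *
w=manip.capture('wrist');f=w['frame'];H=hsv(w)
a=ray(w,(283,130),.094);b=ray(w,(287,292),.094);print(a,b,(a+b)/2)
m=(H[...,1]<45)&(H[...,2]>90);m[:, :255]=0;m[:,320:]=0
for y in(150,180,210,240,270):
    xs=np.where(m[y])[0];print(y,xs.min() if len(xs) else 0,xs.max() if len(xs) else 0,ray(w,(xs.mean(),y),.094).round(4) if len(xs) else 0)
p=np.array([.5462,-.0224]);r=np.array([[.9962,.0868],[-.0868,.9962]])
print('pred',p+r@[-.128,0]);print(toolrel([.4187,-.0113,.094-.0187]))
E
```

```text
[0.4242586  0.04671874 0.094     ] [ 0.4176511  -0.06121144  0.094     ] [ 0.42095485 -0.00724635  0.094     ]
150 274 289 [0.4223 0.035  0.094 ]
180 272 289 [0.4203 0.0166 0.094 ]
210 273 289 [ 0.4187 -0.0027  0.094 ]
240 273 288 [ 0.4169 -0.023   0.094 ]
270 273 288 [ 0.4147 -0.0444  0.094 ]
pred [ 0.4186864 -0.0112896]
[ 0.05 -0.01  7.83]
```

>>> {"name": "apply_moves", "arguments": {"offset": [[0,0.1,0],[0,0.1,2],[0,0.1,5],[0,0.1,7.6],[0,0.1,7.6],[0,0.1,7.6]], "dr": [[0,0,0],[0,0,0],[0,0,0],[0,0,0],[0,0,0],[0,0,0]], "jaw": 165}}

```text
time: 3.47
eef_pos: [0.4175, -0.0111, 0.0758]
ee_rot: [[0.085, 0.996, -0.004], [0.996, -0.085, 0.001], [0.001, -0.004, -1.0]]
force: [-0.9, 0.6, 0.8]
opening: 0.0297
grasp_force: 0.0
```

>>> {"name": "apply_moves", "arguments": {"offset": [[0,0,0],[0,0,0],[0,0,0],[0,0,0]], "dr": [[0,0,0],[0,0,0],[0,0,0],[0,0,0]], "jaw": 255, "newtons": 25}}

```text
time: 3.8
eef_pos: [0.4202, -0.0122, 0.0791]
ee_rot: [[0.087, 0.996, 0.003], [0.996, -0.087, 0.0], [0.0, 0.003, -1.0]]
force: [-0.1, 1.3, 2.5]
opening: 0.0107
grasp_force: 24.7
```

```bash
python3 - <<'E'
from h import *
o=manip.get_obs();p=o['eef_pos'];R=o['ee_rot'];print(p,R.round(4),o['qpos'])
# arc in world -> tool offsets
bx=np.array([.9962,-.0868,0])
r=np.hypot(.232,.0215);a0=np.arctan2(.0215,.232)
for th in list(np.radians(np.linspace(0,80,25))[1:]):
    a=a0+th; d=r*(np.cos(a0)-np.cos(a))*bx+np.array([0,0,r*(np.sin(a)-np.sin(a0))])
    print(np.degrees(th).round(),(R.T@d*100).round(1).tolist())
E
```

```text
[ 0.42017755 -0.01221869  0.07909535] [[ 8.650e-02  9.962e-01  3.400e-03]
 [ 9.962e-01 -8.650e-02  1.000e-04]
 [ 4.000e-04  3.400e-03 -1.000e+00]] [-1.08547572e+01 -1.21490906e+01 -2.56436375e+01  7.63162499e+01
  4.13896652e-02  8.41089144e+01]
3.0 [0.0, 0.2, -1.3]
7.0 [0.0, 0.4, -2.7]
10.0 [0.0, 0.7, -4.0]
13.0 [0.0, 1.1, -5.3]
17.0 [0.0, 1.6, -6.6]
20.0 [0.0, 2.2, -7.8]
23.0 [0.0, 2.8, -9.0]
27.0 [0.0, 3.5, -10.2]
30.0 [0.0, 4.2, -11.3]
33.0 [0.0, 5.0, -12.4]
37.0 [0.0, 5.9, -13.4]
40.0 [0.0, 6.9, -14.4]
43.0 [0.0, 7.9, -15.3]
47.0 [0.0, 8.9, -16.2]
50.0 [0.0, 10.0, -17.0]
53.0 [0.0, 11.1, -17.7]
57.0 [0.0, 12.3, -18.4]
60.0 [0.0, 13.5, -19.0]
63.0 [0.0, 14.8, -19.5]
67.0 [0.0, 16.1, -20.0]
70.0 [0.0, 17.4, -20.3]
73.0 [0.0, 18.7, -20.6]
77.0 [0.0, 20.0, -20.9]
80.0 [0.0, 21.4, -21.0]
```

>>> {"name": "apply_moves", "arguments": {"offset": [[0,0.2,-1.3],[0,0.4,-2.7],[0,0.7,-4.0],[0,1.1,-5.3],[0,1.6,-6.6],[0,2.2,-7.8],[0,2.8,-9.0],[0,3.5,-10.2],[0,4.2,-11.3],[0,5.0,-12.4],[0,5.9,-13.4],[0,6.9,-14.4]], "dr": [[0,0,0],[0,0,0],[0,0,0],[0,0,0],[0,0,0],[0,0,0],[0,0,0],[0,0,0],[0,0,0],[0,0,0],[0,0,0],[0,0,0]]}}

```text
time: 4.8
eef_pos: [0.4844, -0.018, 0.2218]
ee_rot: [[0.087, 0.996, -0.007], [0.996, -0.087, 0.0], [-0.0, -0.007, -1.0]]
force: [-8.2, 1.3, 3.2]
opening: 0.0107
grasp_force: 24.6
```

>>> {"name": "apply_moves", "arguments": {"offset": [[0,1.0,-0.9],[0,2.0,-1.8],[0,3.1,-2.6],[0,4.2,-3.3],[0,5.4,-4.0],[0,6.6,-4.6],[0,7.9,-5.1],[0,9.2,-5.6],[0,10.5,-5.9],[0,11.8,-6.2],[0,13.1,-6.5],[0,14.5,-6.6]], "dr": [[0,0,0],[0,0,0],[0,0,0],[0,0,0],[0,0,0],[0,0,0],[0,0,0],[0,0,0],[0,0,0],[0,0,0],[0,0,0],[0,0,0]]}}

```text
time: 5.8
eef_pos: [0.6324, -0.0311, 0.2902]
ee_rot: [[0.087, 0.996, 0.003], [0.996, -0.087, -0.001], [-0.001, 0.003, -1.0]]
force: [0.0, 0.8, 4.1]
opening: 0.011
grasp_force: 26.2
```

>>> {"name": "apply_moves", "arguments": {"offset": [[0,0,0],[0,0,0],[0,0,0]], "dr": [[0,0,0],[0,0,0],[0,0,0]]}}

```text
time: 6.05
eef_pos: [0.6329, -0.0312, 0.29]
ee_rot: [[0.087, 0.996, 0.005], [0.996, -0.087, -0.001], [-0.0, 0.005, -1.0]]
force: [-1.5, 0.7, 5.9]
opening: 0.0108
grasp_force: 26.4
```

```bash
python3 - <<'E'
from h import *
c=manip.capture('side');save(c,'s2',(180,60,500,300),2.5)
o=manip.get_obs();print(o['eef_pos'],o['force'],o['qpos'])
E
```

```text
[ 0.63269219 -0.03116147  0.28992028] [-0.54953369  0.23447479  5.18058775] [-8.88009624e+00  2.13635620e+01  3.41070385e+01  1.02481449e+02
 -3.82569555e-03  8.61177186e+01]
```

View pics/s2.png

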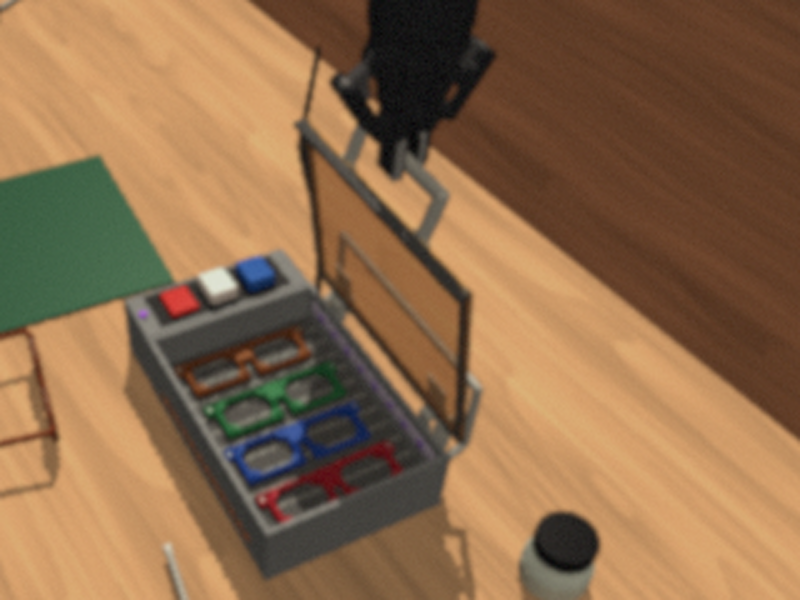

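The side view shows the lid upright and held by the bar at crop (410,160), with all four fronts (brown, green, blue, red) in the tank. Lifting.

>>> {"name": "apply_moves", "arguments": {"offset": [[0,0,-0.6],[0,0,-1.2],[0,0,-1.8],[0,0,-2.4],[0,0,-3.0],[0,0,-3.8],[0,0,-4.6],[0,0,-5.4],[0,0,-6.0],[0,0,-6.0]], "dr": [[0,0,0],[0,0,0],[0,0,0],[0,0,0],[0,0,0],[0,0,0],[0,0,0],[0,0,0],[0,0,0],[0,0,0]]}}

```text
time: 6.93
eef_pos: [0.6323, -0.031, 0.3492]
ee_rot: [[0.087, 0.996, 0.003], [0.996, -0.087, -0.0], [-0.0, 0.003, -1.0]]
force: [1.5, 0.1, -2.3]
opening: 0.0106
grasp_force: 25.4
```

```bash
python3 - <<'E'
from h import *
c=manip.capture('side');save(c,'s3',(180,40,500,280),2)
o=manip.get_obs();print(o['eef_pos'],o['force'],o['opening'],o['time'])
E
```

```text
[ 0.63232062 -0.03096885  0.34839929] [ 0.63987783  0.13096576 -3.09559936] 0.010800779789041613 6.9833
```

View pics/s3.png

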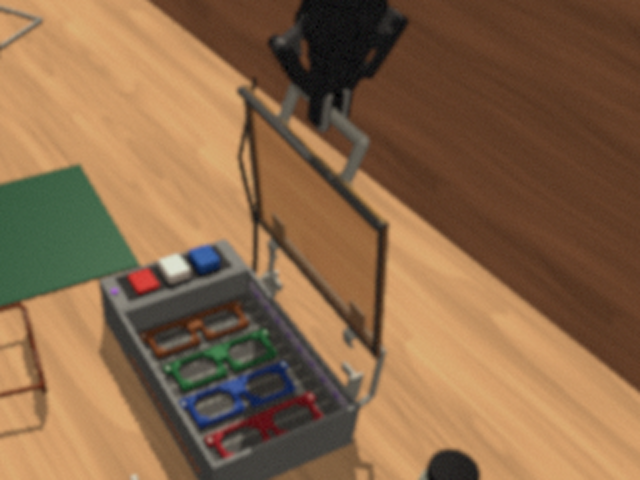

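The lid hangs free of its pins: the eyes, at crop (350,335), are above the pins. I'll carry it forward, then left over the mat.

>>> {"name": "apply_moves", "arguments": {"offset": [[0,-1,0],[0,-2.2,0],[0.7,-3.6,0],[2,-5,0],[4,-6.2,0],[6.4,-7.2,0],[9,-8,0],[11.8,-8.6,0],[14.6,-9.2,0],[17.4,-9.7,0],[20.2,-10.1,0],[23,-10.4,0]], "dr": [[0,0,0],[0,0,0],[0,0,0],[0,0,0],[0,0,0],[0,0,0.005],[0,0,0.01],[0,0,0.015],[0,0,0.02],[0,0,0.025],[0,0,0.03],[0,0,0.039]]}}

```text
time: 7.98
eef_pos: [0.5476, 0.2086, 0.347]
ee_rot: [[0.126, 0.992, -0.001], [0.992, -0.126, -0.0], [-0.0, -0.001, -1.0]]
force: [0.1, 0.5, -2.6]
opening: 0.0109
grasp_force: 25.4
```

>>> {"name": "apply_moves", "arguments": {"offset": [[2.8,0.2,0],[5.6,0.4,0],[8.2,0.4,0],[10.6,0.4,0],[12.8,0.4,0],[14.4,0.4,0],[15.4,0.4,0],[15.9,0.4,0],[15.9,0.4,0],[15.9,0.4,0]], "dr": [[0,0,0],[0,0,0],[0,0,0],[0,0,0],[0,0,0],[0,0,0],[0,0,0],[0,0,0],[0,0,0],[0,0,0]]}}

```text
time: 8.82
eef_pos: [0.5722, 0.3646, 0.3463]
ee_rot: [[0.125, 0.992, -0.001], [0.992, -0.125, -0.001], [-0.001, -0.001, -1.0]]
force: [0.3, -0.0, -1.9]
opening: 0.0107
grasp_force: 25.4
```

```bash
python3 - <<'E'
from h import *
c=manip.capture('side');save(c,'s4',(60,20,380,260),2)
o=manip.get_obs();print(o['eef_pos'],o['ee_rot'].round(3),o['force'],o['opening'],o['time'])
print(toolrel([.560,.366,.226]))
E
```

```text
[0.57221924 0.36411358 0.34674436] [[ 0.126  0.992 -0.001]
 [ 0.992 -0.126 -0.001]
 [-0.001 -0.001 -1.   ]] [-0.54331757 -0.30450685 -2.70241705] 0.010682973590225698 8.8667
[ 0.05 -1.23 12.08]
```

View pics/s4.png

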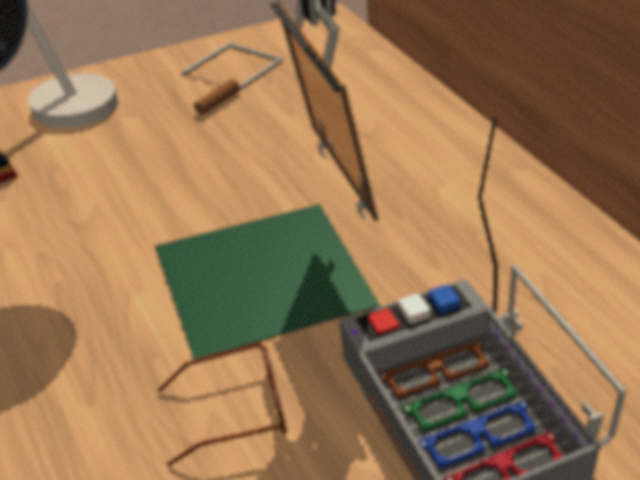

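The lid hangs level above the mat's back edge; the eyes are at about (325,148) and (363,210). Lowering to touch.

>>> {"name": "apply_moves", "arguments": {"offset": [[0,-0.3,1.5],[0,-0.6,3.5],[0,-0.9,5.5],[0,-1.2,7.5],[0,-1.2,9],[0,-1.2,10.2],[0,-1.2,11],[0,-1.2,11.4],[0,-1.2,11.7],[0,-1.2,11.9],[0,-1.2,12.1],[0,-1.2,12.1]], "dr": [[0,0,0],[0,0,0],[0,0,0],[0,0,0],[0,0,0],[0,0,0],[0,0,0],[0,0,0],[0,0,0],[0,0,0],[0,0,0],[0,0,0]]}}

```text
time: 9.87
eef_pos: [0.5617, 0.3655, 0.2307]
ee_rot: [[0.126, 0.992, 0.006], [0.992, -0.126, 0.001], [0.002, 0.006, -1.0]]
force: [-0.2, -2.6, 5.7]
opening: 0.0109
grasp_force: 26.2
```

```bash
python3 - <<'E'
import numpy as np
from h import *
o=manip.get_obs();print(o['eef_pos'],o['force'])
f=lambda t:(240*np.cos(t)-32*np.sin(t),240*np.sin(t)+32*np.cos(t))
a=f(np.radians(80))
for d in np.linspace(80,0,25)[1:]:
    b=f(np.radians(d));print(round(d),round(-(b[0]-a[0])/10,1),round((a[1]-b[1])/10,1))
E
```

```text
[0.56167563 0.36550811 0.23071403] [-0.24002666 -2.59560385  5.69640424]
77 -1.4 0.1
73 -2.8 0.3
70 -4.2 0.5
67 -5.6 0.9
63 -6.9 1.3
60 -8.2 1.8
57 -9.5 2.4
53 -10.7 3.0
50 -12.0 3.7
47 -13.1 4.5
43 -14.2 5.4
40 -15.3 6.3
37 -16.3 7.3
33 -17.3 8.3
30 -18.2 9.4
27 -19.0 10.6
23 -19.8 11.7
20 -20.4 13.0
17 -21.1 14.2
13 -21.6 15.5
10 -22.1 16.9
7 -22.5 18.2
3 -22.8 19.6
0 -23.0 21.0
```

>>> {"name": "apply_moves", "arguments": {"offset": [[0,-1.4,0],[0,-2.8,0.1],[0,-4.2,0.3],[0,-5.6,0.7],[0,-6.9,1.1],[0,-8.2,1.6],[0,-9.5,2.2],[0,-10.7,2.8],[0,-12,3.5],[0,-13.1,4.3],[0,-14.2,5.2],[0,-15.3,6.1]], "dr": [[0,0,0],[0,0,0],[0,0,0],[0,0,0],[0,0,0],[0,0,0],[0,0,0],[0,0,0],[0,0,0],[0,0,0],[0,0,0],[0,0,0]]}}

```text
time: 10.87
eef_pos: [0.4084, 0.3864, 0.1682]
ee_rot: [[0.125, 0.992, 0.003], [0.992, -0.125, 0.004], [0.004, 0.002, -1.0]]
force: [-1.7, -0.2, 1.9]
opening: 0.011
grasp_force: 27.5
```

```bash
python3 - <<'E'
from h import *
c=manip.capture('side');save(c,'s5',(60,20,380,260),2)
o=manip.get_obs();print(o['eef_pos'],o['force'],o['opening'],o['time'])
E
```

```text
[0.40538727 0.38624873 0.16580367] [-5.33455997  0.85985409  3.12205244] 0.011022241359854109 10.9167
```

View pics/s5.png

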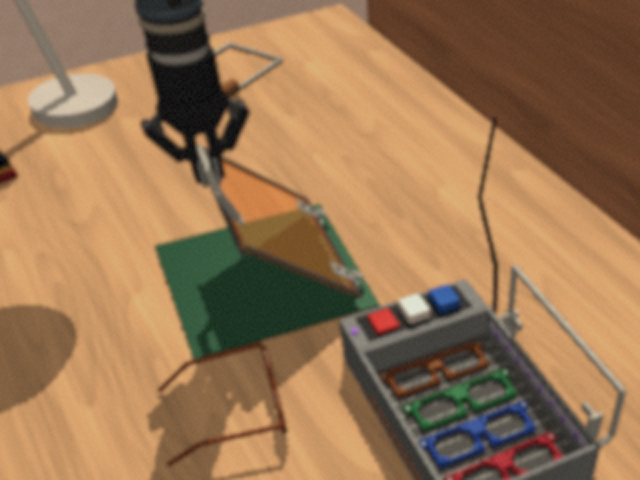

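The lid is halfway down, with its eyes on the mat's back edge at (318,212) and (350,280). I'll continue the arc.

>>> {"name": "apply_moves", "arguments": {"offset": [[0,-1.0,1.0],[0,-2.0,2.0],[0,-2.9,3.1],[0,-3.7,4.3],[0,-4.5,5.4],[0,-5.1,6.7],[0,-5.8,7.9],[0,-6.3,9.2],[0,-6.8,10.6],[0,-7.2,11.9],[0,-7.5,13.3],[0,-7.7,14.4]], "dr": [[0,0,0],[0,0,0],[0,0,0],[0,0,0],[0,0,0],[0,0,0],[0,0,0],[0,0,0],[0,0,0],[0,0,0],[0,0,0],[0,0,0]]}}

```text
time: 11.92
eef_pos: [0.3326, 0.396, 0.0218]
ee_rot: [[0.125, 0.992, 0.001], [0.992, -0.125, 0.002], [0.002, 0.001, -1.0]]
force: [-0.7, 0.9, -0.7]
opening: 0.0112
grasp_force: 29.4
```

>>> {"name": "apply_moves", "arguments": {"offset": [[0,0,0.2],[0,0,0.4],[0,0,0.4]], "dr": [[0,0,0],[0,0,0],[0,0,0]]}}

```text
time: 12.17
eef_pos: [0.3324, 0.3952, 0.0177]
ee_rot: [[0.126, 0.992, 0.0], [0.992, -0.126, 0.001], [0.001, -0.0, -1.0]]
force: [-1.4, 0.6, 0.1]
opening: 0.0105
grasp_force: 29.2
```

>>> {"name": "apply_moves", "arguments": {"offset": [[0,0,0],[0,0,0],[0,0,0],[0,0,-1],[0,0,-4],[0,0,-8],[0,0,-12],[-3,0,-16],[-6,0,-20],[-6,0,-20]], "dr": [[0,0,0],[0,0,0],[0,0,0],[0,0,0],[0,0,0],[0,0,0],[0,0,0],[0,0,0],[0,0,0],[0,0,0]], "jaw": 180}}

```text
time: 13.0
eef_pos: [0.326, 0.3348, 0.2245]
ee_rot: [[0.126, 0.992, 0.008], [0.992, -0.126, 0.005], [0.006, 0.007, -1.0]]
force: [0.3, 0.5, 1.0]
opening: 0.0251
grasp_force: 0.0
```

```bash
python3 - <<'E'
from h import *
c=manip.capture('top');save(c,'t6',(70,120,390,320),2.5)
o=manip.get_obs();print(o['eef_pos'],o['ee_rot'].round(3),o['force'],o['opening'],o['time'])
H=hsv(c);h,s,v=H[...,0],H[...,1],H[...,2]
box=np.zeros(h.shape,bool);box[140:250,240:365]=1
for n,lo,hi in(('green',40,85),('blue',105,128),('red',172,180),('brown',5,14)):
    m=box&(h>=lo)&(h<=hi)&(s>(120 if n!='brown' else 150))
    if n=='red': m|=box&(h<3)&(s>150)
    m=cv2.morphologyEx(m.astype(np.uint8),cv2.MORPH_CLOSE,np.ones((3,3)))
    for k in blobs(m,40)[:2]: print(n,cv2.contourArea(k),np.round(cen(k)),rect(c,k,.038))
E
```

```text
[0.3266456  0.33459696 0.22587623] [[ 0.127  0.992  0.01 ]
 [ 0.992 -0.127  0.006]
 [ 0.007  0.009 -1.   ]] [ 0.01663544 -0.38877769  1.28912807] 0.02508901257363649 13.05
green 810.0 [291. 191.] ((0.5499554872512817, 0.004386117681860924), (0.04336973652243614, 0.136770561337471), 84.70074462890625)
blue 852.0 [313. 196.] ((0.5391660332679749, -0.05011614412069321), (0.04398881271481514, 0.13910147547721863), 84.49365997314453)
blue 81.5 [243. 166.] ((0.6075859665870667, 0.12262653559446335), (0.0351894311606884, 0.017262084409594536), 1.6252118349075317)
red 877.5 [337. 197.] ((0.5381768941879272, -0.106890007853508), (0.044240038841962814, 0.13826005160808563), 86.11433410644531)
brown 822.5 [267. 191.] ((0.5506376028060913, 0.06321342289447784), (0.043438781052827835, 0.13698118925094604), 84.2527847290039)
```

View pics/t6.png

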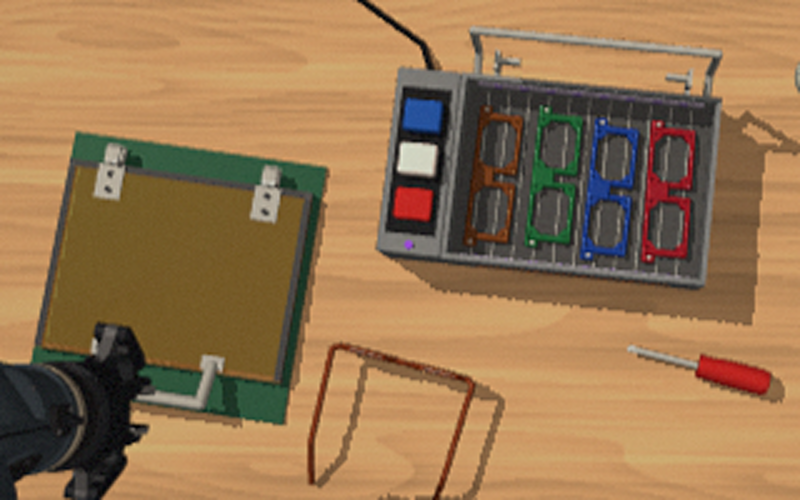

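The lid lies flat on the mat, handle side up, at crop (40-310,165-400). The fronts sit in the tank: brown (495,177), green (553,177), blue (608,190), red (668,190). Next I'll go above the red front.

>>> {"name": "apply_moves", "arguments": {"offset": [[-4,2.6,0],[-8,5.2,0],[-12,7.8,0],[-16,10.4,0],[-20,13,0],[-24,15.6,0],[-28,18.2,2],[-32,20.8,4],[-36,23.4,6],[-41,26.6,7],[-41,26.6,7],[-41,26.6,7]], "dr": [[0,0,-0.034],[0,0,-0.034],[0,0,-0.034],[0,0,-0.034],[0,0,-0.034],[0,0,-0.034],[0,0,-0.034],[0,0,-0.034],[0,0,-0.034],[0,0,-0.034],[0,0,-0.034],[0,0,-0.034]], "jaw": 75}}

```text
time: 14.05
eef_pos: [0.5376, -0.1069, 0.1471]
ee_rot: [[0.093, 0.996, 0.001], [0.996, -0.093, -0.0], [-0.0, 0.001, -1.0]]
force: [1.0, -0.1, -0.4]
opening: 0.0603
grasp_force: 0.0
```

>>> {"name": "apply_moves", "arguments": {"offset": [[0,0,0],[0,0,0],[0,0,0]], "dr": [[0,0,0],[0,0,0],[0,0,0]]}}

```text
time: 14.3
eef_pos: [0.5367, -0.1045, 0.1474]
ee_rot: [[0.092, 0.996, -0.001], [0.996, -0.092, 0.001], [0.001, -0.001, -1.0]]
force: [-0.0, 0.6, 0.1]
opening: 0.0602
grasp_force: 0.0
```

```bash
cat >> h.py <<'E'
HUE={'green':(40,85,120),'blue':(105,128,120),'red':(172,180,150),'brown':(4,14,150)}
def front(c,n,box,z=.038,pr=True):
    H=hsv(c);h,s,v=H[...,0],H[...,1],H[...,2];b=np.zeros(h.shape,bool);b[box[1]:box[3],box[0]:box[2]]=1
    lo,hi,sm=HUE[n];m=(h>=lo)&(h<=hi)&(s>sm)&b
    if n=='red': m|=b&(h<3)&(s>150)
    m=cv2.morphologyEx(m.astype(np.uint8),cv2.MORPH_CLOSE,np.ones((3,3)));ks=blobs(m,100)
    if not ks: print(n,'none');return
    r=rect(c,ks[0],z);print(n,cv2.contourArea(ks[0]),np.round(r[0],4),np.round(r[1],3),round(r[2],1));return r
E
python3 - <<'E'
from h import *
o=manip.get_obs();print(o['eef_pos'],o['ee_rot'].round(3),o['force'],o['opening'],o['time'])
w=manip.capture('wrist');save(w,'w7')
for n in HUE: front(w,n,(0,0,560,420))
E
```

```text
[ 0.53673414 -0.10454193  0.14742327] [[ 0.092  0.996 -0.001]
 [ 0.996 -0.092  0.001]
 [ 0.001 -0.001 -1.   ]] [-0.04191471  0.61437216  0.11298305] 0.06018040690607335 14.3
green 11399.5 [0.5496 0.0046] [0.043 0.138] 84.7
blue 9643.5 [ 0.5383 -0.0493] [0.043 0.138] 84.8
red 8120.5 [ 0.5372 -0.1057] [0.044 0.138] 86.3
brown 384.0 [ 0.5193 -0.2406] [0.036 0.015] 0.3
```

View pics/w7.png

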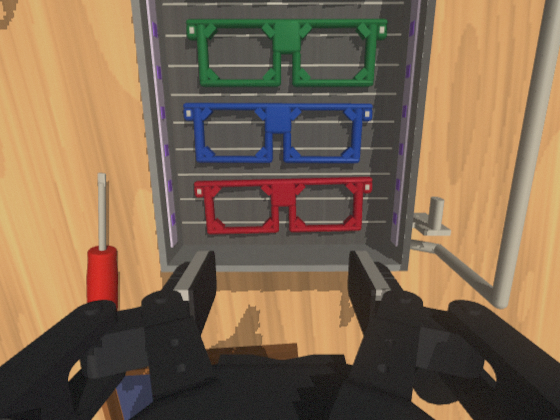

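The wrist view shows the red bridge at (284,195), blue at (278,118), green at (287,38); both cameras agree to 1 mm. I'll descend and grip red.

>>> {"name": "apply_moves", "arguments": {"offset": [[0,0,3],[0,0,6.5],[0,0,9.5],[0,0.05,11],[0,0.05,11.5],[0,0.05,11.5],[0,0.05,11.5]], "dr": [[0,0,0],[0,0,0],[0,0,0],[0,0,0],[0,0,0],[0,0,0],[0,0,0]]}}

```text
time: 14.93
eef_pos: [0.5384, -0.1042, 0.034]
ee_rot: [[0.09, 0.996, 0.002], [0.996, -0.09, -0.001], [-0.0, 0.002, -1.0]]
force: [1.2, -0.0, 0.3]
opening: 0.0602
grasp_force: 0.0
```

>>> {"name": "apply_moves", "arguments": {"offset": [[0,0,0],[0,0,0],[0,0,0],[0,0,0],[0,0,-1],[0,0,-4],[0,0,-7],[0,0,-7]], "dr": [[0,0,0],[0,0,0],[0,0,0],[0,0,0],[0,0,0],[0,0,0],[0,0,0],[0,0,0]], "jaw": 255, "newtons": 40}}

```text
time: 15.6
eef_pos: [0.5415, -0.1062, 0.1098]
ee_rot: [[0.092, 0.996, 0.011], [0.996, -0.092, -0.004], [-0.003, 0.011, -1.0]]
force: [1.1, 0.2, 1.1]
opening: 0.0183
grasp_force: 39.1
```

```bash
python3 - <<'E'
from h import *
o=manip.get_obs();print(o['eef_pos'],o['force'],o['opening'],o['grasp_force'],toolrel([.4366,-.484,.11]))
E
```

```text
[ 0.54152137 -0.10624019  0.1098345 ] [1.14291876 0.17744706 1.1448836 ] 0.018264519116877362 39.12620186805725 [-38.58  -6.97   0.  ]
```

>>> {"name": "apply_moves", "arguments": {"offset": [[-2,-0.3,0],[-5,-0.9,0],[-9,-1.6,0],[-13,-2.3,0],[-17,-3,0],[-21,-3.8,0],[-25,-4.5,0],[-29,-5.2,0],[-33,-6,0],[-36.5,-6.7,0],[-38.6,-7,0],[-38.6,-7,0]], "dr": [[0,0,-0.01],[0,0,-0.02],[0,0,-0.03],[0,0,-0.04],[0,0,-0.05],[0,0,-0.06],[0,0,-0.07],[0,0,-0.08],[0,0,-0.08],[0,0,-0.08],[0,0,-0.08],[0,0,-0.08]]}}

```text
time: 16.6
eef_pos: [0.43, -0.4878, 0.102]
ee_rot: [[0.018, 1.0, -0.0], [1.0, -0.018, -0.003], [-0.003, -0.0, -1.0]]
force: [-0.3, -0.3, -0.8]
opening: 0.0182
grasp_force: 39.1
```

>>> {"name": "apply_moves", "arguments": {"offset": [[0,0,1],[0,0,4],[0,0,7],[0,0,8.5],[0,0,9.3],[0,0,9.7],[0,0,9.7]], "dr": [[0,0,0],[0,0,0],[0,0,0],[0,0,0],[0,0,0],[0,0,0],[0,0,0]]}}

```text
time: 17.18
eef_pos: [0.432, -0.4793, 0.009]
ee_rot: [[0.009, 1.0, -0.002], [1.0, -0.009, 0.003], [0.003, -0.002, -1.0]]
force: [-6.0, 7.8, 15.9]
opening: 0.0182
grasp_force: 45.0
```

>>> {"name": "apply_moves", "arguments": {"offset": [[0,0,-0.1],[0,0,-0.1],[0,0,-0.1],[0,0,-3],[0,0,-7],[0,0,-11],[0,0,-12],[0,0,-12]], "dr": [[0,0,0],[0,0,0],[0,0,0],[0,0,0],[0,0,0],[0,0,0],[0,0,0],[0,0,0]], "jaw": 100}}

```text
time: 17.85
eef_pos: [0.4347, -0.4853, 0.1312]
ee_rot: [[0.011, 1.0, 0.006], [1.0, -0.011, -0.008], [-0.008, 0.006, -1.0]]
force: [-0.1, -0.3, 0.1]
opening: 0.0517
grasp_force: 0.0
```

```bash
python3 - <<'E'
from h import *
c=manip.capture('top')
for n in('green','blue','brown'): front(c,n,(245,140,365,250))
w=manip.capture('wrist');front(w,'red',(0,0,560,420),.014)
o=manip.get_obs();print(o['eef_pos'],o['ee_rot'].round(3),o['opening'],toolrel([.5383,-.0483,.13]))
save(w,'w8')
E
```

```text
green 812.0 [0.5499 0.0043] [0.043 0.137] 84.8
blue 850.5 [ 0.5393 -0.0502] [0.044 0.139] 84.5
brown 825.5 [0.551  0.0632] [0.044 0.138] 84.2
red 7997.5 [ 0.4319 -0.4807] [0.043 0.138] 89.4
[ 0.43271772 -0.48274871  0.12525158] [[ 0.012  1.     0.001]
 [ 1.    -0.012 -0.001]
 [-0.001  0.001 -1.   ]] 0.05208706243657251 [43.56 10.05 -0.49]
```

View pics/w8.png

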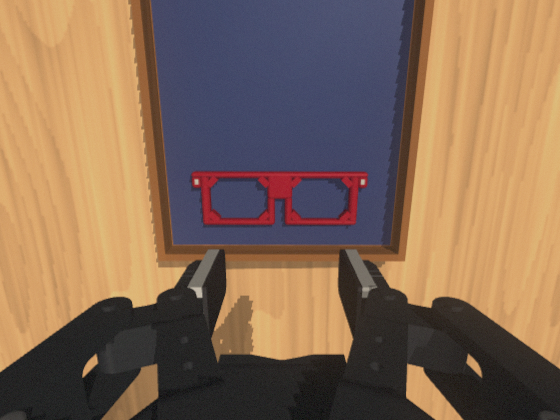

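The red front lies flat in the tray at (280,195), clear of the walls. Next is blue.

>>> {"name": "apply_moves", "arguments": {"offset": [[2,0.5,0],[6,1.4,0],[10,2.3,0],[14,3.2,0],[18,4.1,0],[22,5.1,0],[26,6,0],[30,6.9,0],[34,7.8,0],[38,8.7,0],[42,9.7,0],[43.5,10.1,0]], "dr": [[0,0,0.01],[0,0,0.02],[0,0,0.03],[0,0,0.04],[0,0,0.05],[0,0,0.06],[0,0,0.07],[0,0,0.08],[0,0,0.085],[0,0,0.085],[0,0,0.085],[0,0,0.085]], "jaw": 75}}

```text
time: 18.95
eef_pos: [0.5371, -0.0435, 0.122]
ee_rot: [[0.092, 0.996, -0.005], [0.996, -0.092, 0.004], [0.003, -0.005, -1.0]]
force: [-0.2, -0.8, 0.3]
opening: 0.0604
grasp_force: 0.0
```

>>> {"name": "apply_moves", "arguments": {"offset": [[0,0,0],[0,0,0],[0,0,0]], "dr": [[0,0,0],[0,0,0],[0,0,0]]}}

```text
time: 19.2
eef_pos: [0.5372, -0.0493, 0.1233]
ee_rot: [[0.097, 0.995, -0.004], [0.995, -0.097, 0.0], [-0.0, -0.004, -1.0]]
force: [0.2, -0.6, -0.0]
opening: 0.0604
grasp_force: 0.0
```

```bash
python3 - <<'E'
from h import *
w=manip.capture('wrist')
r=front(w,'blue',(100,0,450,300))
o=manip.get_obs();print(o['eef_pos'],o['ee_rot'].round(3),o['opening'],toolrel([r[0][0],r[0][1]+.001,.033]))
E
```

```text
blue 9809.0 [ 0.5382 -0.0484] [0.043 0.138] 84.6
[ 0.53747178 -0.04987685  0.12374263] [[ 0.098  0.995 -0.003]
 [ 0.995 -0.098  0.   ]
 [-0.    -0.003 -1.   ]] 0.06017648170098764 [0.25 0.08 9.07]
```

>>> {"name": "apply_moves", "arguments": {"offset": [[0.2,0.1,2],[0.2,0.1,5],[0.2,0.1,7.5],[0.2,0.1,8.7],[0.2,0.1,9.1],[0.2,0.1,9.1],[0.2,0.1,9.1]], "dr": [[0,0,0],[0,0,0],[0,0,0],[0,0,0],[0,0,0],[0,0,0],[0,0,0]]}}

```text
time: 19.83
eef_pos: [0.5404, -0.0479, 0.0353]
ee_rot: [[0.098, 0.995, 0.002], [0.995, -0.098, -0.0], [-0.0, 0.002, -1.0]]
force: [0.3, 0.2, 0.8]
opening: 0.0601
grasp_force: 0.0
```

>>> {"name": "apply_moves", "arguments": {"offset": [[0,0,0],[0,0,0],[0,0,0],[0,0,0],[0,0,-1],[0,0,-4],[0,0,-7],[0,0,-7.5],[0,0,-7.5]], "dr": [[0,0,0],[0,0,0],[0,0,0],[0,0,0],[0,0,0],[0,0,0],[0,0,0],[0,0,0],[0,0,0]], "jaw": 255, "newtons": 40}}

```text
time: 20.58
eef_pos: [0.5423, -0.0476, 0.1135]
ee_rot: [[0.097, 0.995, 0.007], [0.995, -0.097, -0.002], [-0.001, 0.007, -1.0]]
force: [0.3, -0.4, -0.1]
opening: 0.0174
grasp_force: 39.2
```

```bash
python3 - <<'E'
from h import *
o=manip.get_obs();print(o['eef_pos'],o['force'],o['opening'],o['grasp_force'],toolrel([.4355,-.423,.11]))
E
```

```text
[ 0.54232172 -0.04759764  0.11348269] [ 0.25695408 -0.36976973 -0.14106751] 0.01741461595406356 39.15202438831329 [-38.4   -7.01   0.33]
```

>>> {"name": "apply_moves", "arguments": {"offset": [[-2,-0.3,0],[-5,-0.9,0],[-9,-1.6,0],[-13,-2.3,0],[-17,-3,0],[-21,-3.8,0],[-25,-4.5,0],[-29,-5.2,0],[-33,-6,0],[-36.5,-6.7,0],[-38.4,-7,0],[-38.4,-7,0]], "dr": [[0,0,-0.01],[0,0,-0.02],[0,0,-0.03],[0,0,-0.04],[0,0,-0.05],[0,0,-0.06],[0,0,-0.07],[0,0,-0.08],[0,0,-0.085],[0,0,-0.085],[0,0,-0.085],[0,0,-0.085]]}}

```text
time: 21.58
eef_pos: [0.4303, -0.4263, 0.1072]
ee_rot: [[0.017, 1.0, -0.002], [1.0, -0.017, -0.0], [-0.0, -0.002, -1.0]]
force: [-0.2, 0.1, -0.2]
opening: 0.0176
grasp_force: 39.2
```

>>> {"name": "apply_moves", "arguments": {"offset": [[0,0,1],[0,0,4],[0,0,7],[0,0,8.5],[0,0,9.3],[0,0,9.6],[0,0,9.6]], "dr": [[0,0,0],[0,0,0],[0,0,0],[0,0,0],[0,0,0],[0,0,0],[0,0,0]]}}

```text
time: 22.17
eef_pos: [0.4326, -0.42, 0.0124]
ee_rot: [[0.01, 1.0, -0.002], [1.0, -0.01, 0.003], [0.003, -0.002, -1.0]]
force: [-0.7, -0.7, -0.5]
opening: 0.0175
grasp_force: 39.2
```

>>> {"name": "apply_moves", "arguments": {"offset": [[0,0,0.15],[0,0,0.3],[0,0,0.3]], "dr": [[0,0,0],[0,0,0],[0,0,0]]}}

```text
time: 22.42
eef_pos: [0.4335, -0.4215, 0.0119]
ee_rot: [[0.011, 1.0, 0.001], [1.0, -0.011, 0.001], [0.001, 0.001, -1.0]]
force: [-2.2, 3.7, 6.5]
opening: 0.0173
grasp_force: 40.2
```

>>> {"name": "apply_moves", "arguments": {"offset": [[0,0,0],[0,0,0],[0,0,0],[0,0,-3],[0,0,-7],[0,0,-11],[0,0,-12],[0,0,-12]], "dr": [[0,0,0],[0,0,0],[0,0,0],[0,0,0],[0,0,0],[0,0,0],[0,0,0],[0,0,0]], "jaw": 100}}

```text
time: 23.08
eef_pos: [0.4352, -0.4254, 0.1362]
ee_rot: [[0.012, 1.0, 0.007], [1.0, -0.012, -0.009], [-0.008, 0.007, -1.0]]
force: [-0.4, 0.2, 1.2]
opening: 0.0516
grasp_force: 0.0
```

```bash
python3 - <<'E'
from h import *
c=manip.capture('top')
for n in('green','brown'): r=front(c,n,(245,140,365,250)); g=r if n=='green' else g
w=manip.capture('wrist');front(w,'red',(0,0,560,420),.014)
H=hsv(w);m=(H[...,0]>100)&(H[...,0]<130)&(H[...,1]>150)&(H[...,2]>130)
for k in blobs(m,1000)[:2]: print('blue',cv2.contourArea(k),rect(w,k,.014))
o=manip.get_obs();print(o['time'],o['eef_pos'],o['ee_rot'].round(3),o['opening'],toolrel([g[0][0],g[0][1],.125]))
E
```

```text
green 811.0 [0.5501 0.0044] [0.043 0.137] 84.7
brown 826.5 [0.5506 0.063 ] [0.044 0.137] 84.2
red 2363.0 [ 0.4317 -0.4799] [0.044 0.138] 88.9
blue 7136.5 ((0.43347159028053284, -0.42303991317749023), (0.04217623174190521, 0.13732142746448517), 89.3320083618164)
23.1833 [ 0.4331012  -0.42289213  0.13042274] [[ 0.012  1.     0.001]
 [ 1.    -0.012 -0.001]
 [-0.001  0.001 -1.   ]] 0.05176352990186071 [42.86 11.18  0.51]
```

Blue is down flat at y = -0.423. Next is green.

>>> {"name": "apply_moves", "arguments": {"offset": [[2,0.5,0],[6,1.5,0],[10,2.6,0],[14,3.6,0],[18,4.7,0],[22,5.7,0],[26,6.8,0],[30,7.8,0],[34,8.9,0],[38,9.9,0],[42,10.9,0],[42.9,11.1,0]], "dr": [[0,0,0.01],[0,0,0.02],[0,0,0.03],[0,0,0.04],[0,0,0.05],[0,0,0.06],[0,0,0.07],[0,0,0.08],[0,0,0.08],[0,0,0.08],[0,0,0.08],[0,0,0.08]], "jaw": 75}}

```text
time: 24.18
eef_pos: [0.5479, 0.011, 0.127]
ee_rot: [[0.086, 0.996, -0.004], [0.996, -0.086, 0.004], [0.003, -0.005, -1.0]]
force: [-0.9, -0.9, 0.0]
opening: 0.06
grasp_force: 0.0
```

>>> {"name": "apply_moves", "arguments": {"offset": [[0,0,0],[0,0,0],[0,0,0]], "dr": [[0,0,0],[0,0,0],[0,0,0]]}}

```text
time: 24.43
eef_pos: [0.5479, 0.004, 0.1287]
ee_rot: [[0.093, 0.996, -0.003], [0.996, -0.093, -0.001], [-0.001, -0.003, -1.0]]
force: [0.3, -0.4, -0.5]
opening: 0.0604
grasp_force: 0.0
```

```bash
python3 - <<'E'
from h import *
w=manip.capture('wrist')
r=front(w,'green',(100,0,450,300))
o=manip.get_obs();print(o['eef_pos'],o['ee_rot'].round(3),o['opening'],toolrel([r[0][0],r[0][1]+.001,.033]))
E
```

```text
green 9230.5 [0.5499 0.0063] [0.043 0.138] 84.8
[0.54817256 0.00359706 0.12914731] [[ 0.094  0.996 -0.002]
 [ 0.996 -0.094 -0.   ]
 [-0.001 -0.002 -1.   ]] 0.06016728904669165 [0.39 0.15 9.61]
```

>>> {"name": "apply_moves", "arguments": {"offset": [[0.3,0.1,2],[0.3,0.1,5],[0.3,0.1,8],[0.3,0.1,9.2],[0.3,0.1,9.6],[0.3,0.1,9.7],[0.3,0.1,9.7]], "dr": [[0,0,0],[0,0,0],[0,0,0],[0,0,0],[0,0,0],[0,0,0],[0,0,0]]}}

```text
time: 25.07
eef_pos: [0.5511, 0.0072, 0.0344]
ee_rot: [[0.093, 0.996, 0.002], [0.996, -0.093, -0.0], [-0.0, 0.002, -1.0]]
force: [0.6, -0.9, 0.1]
opening: 0.0603
grasp_force: 0.0
```

>>> {"name": "apply_moves", "arguments": {"offset": [[0,0,0],[0,0,0],[0,0,0],[0,0,0],[0,0,-1],[0,0,-4],[0,0,-7],[0,0,-7.5],[0,0,-7.5]], "dr": [[0,0,0],[0,0,0],[0,0,0],[0,0,0],[0,0,0],[0,0,0],[0,0,0],[0,0,0],[0,0,0]], "jaw": 255, "newtons": 40}}

```text
time: 25.82
eef_pos: [0.5529, 0.0078, 0.1125]
ee_rot: [[0.092, 0.996, 0.007], [0.996, -0.092, -0.001], [-0.0, 0.007, -1.0]]
force: [0.2, 0.3, -0.7]
opening: 0.0178
grasp_force: 39.2
```

```bash
python3 - <<'E'
from h import *
o=manip.get_obs();print(o['eef_pos'],o['force'],o['opening'],o['grasp_force'],toolrel([.4360,-.365,.11]))
E
```

```text
[0.55290235 0.00782277 0.11251232] [ 0.15924777  0.33085805 -0.74663503] 0.017813556510037357 39.179983735084534 [-38.2   -8.22   0.19]
```

>>> {"name": "apply_moves", "arguments": {"offset": [[-2,-0.4,0],[-5,-1.1,0],[-9,-1.9,0],[-13,-2.8,0],[-17,-3.6,0],[-21,-4.5,0],[-25,-5.4,0],[-29,-6.2,0],[-33,-7.1,0],[-36.3,-7.8,0],[-38.2,-8.2,0],[-38.2,-8.2,0]], "dr": [[0,0,-0.01],[0,0,-0.02],[0,0,-0.03],[0,0,-0.04],[0,0,-0.05],[0,0,-0.06],[0,0,-0.07],[0,0,-0.08],[0,0,-0.08],[0,0,-0.08],[0,0,-0.08],[0,0,-0.08]]}}

```text
time: 26.82
eef_pos: [0.4311, -0.3683, 0.1065]
ee_rot: [[0.017, 1.0, -0.002], [1.0, -0.017, -0.0], [-0.0, -0.002, -1.0]]
force: [0.1, 0.3, -0.2]
opening: 0.0176
grasp_force: 39.2
```

>>> {"name": "apply_moves", "arguments": {"offset": [[0,0,1],[0,0,4],[0,0,7],[0,0,8.5],[0,0,9.3],[0,0,9.6],[0,0,9.8],[0,0,9.8]], "dr": [[0,0,0],[0,0,0],[0,0,0],[0,0,0],[0,0,0],[0,0,0],[0,0,0],[0,0,0]]}}

```text
time: 27.48
eef_pos: [0.4331, -0.3621, 0.011]
ee_rot: [[0.01, 1.0, -0.002], [1.0, -0.01, 0.003], [0.003, -0.002, -1.0]]
force: [-1.4, 0.3, 4.7]
opening: 0.0181
grasp_force: 39.7
```

Contact with the tray floor, so I release and check.

>>> {"name": "apply_moves", "arguments": {"offset": [[0,0,0],[0,0,0],[0,0,0],[0,0,-3],[0,0,-7],[0,0,-11],[0,0,-12],[0,0,-12]], "dr": [[0,0,0],[0,0,0],[0,0,0],[0,0,0],[0,0,0],[0,0,0],[0,0,0],[0,0,0]], "jaw": 100}}

```text
time: 28.15
eef_pos: [0.4362, -0.3674, 0.136]
ee_rot: [[0.012, 1.0, 0.007], [1.0, -0.012, -0.008], [-0.008, 0.008, -1.0]]
force: [-0.3, -0.8, 0.1]
opening: 0.052
grasp_force: 0.0
```

```bash
python3 - <<'E'
from h import *
c=manip.capture('top')
g=front(c,'brown',(245,140,365,250))
w=manip.capture('wrist');front(w,'green',(0,0,560,420),.014)
o=manip.get_obs();print(o['time'],o['eef_pos'],o['ee_rot'].round(3),o['opening'],toolrel([g[0][0],g[0][1],.125]))
E
```

```text
brown 822.0 [0.5506 0.0632] [0.043 0.137] 84.2
green 7665.0 [ 0.4328 -0.3646] [0.043 0.138] 89.3
28.25 [ 0.43389238 -0.36501863  0.1304227 ] [[ 0.012  1.     0.001]
 [ 1.    -0.012 -0.001]
 [-0.001  0.001 -1.   ]] 0.05204950846556932 [42.96 11.17  0.52]
```

>>> {"name": "apply_moves", "arguments": {"offset": [[2,0.5,0],[6,1.5,0],[10,2.6,0],[14,3.6,0],[18,4.7,0],[22,5.7,0],[26,6.8,0],[30,7.8,0],[34,8.9,0],[38,9.9,0],[42,10.9,0],[42.9,11.1,0]], "dr": [[0,0,0.01],[0,0,0.02],[0,0,0.03],[0,0,0.04],[0,0,0.05],[0,0,0.06],[0,0,0.07],[0,0,0.08],[0,0,0.085],[0,0,0.085],[0,0,0.085],[0,0,0.085]], "jaw": 75}}

```text
time: 29.25
eef_pos: [0.5485, 0.0686, 0.127]
ee_rot: [[0.091, 0.996, -0.004], [0.996, -0.091, 0.003], [0.003, -0.005, -1.0]]
force: [-0.1, 0.3, 0.4]
opening: 0.0603
grasp_force: 0.0
```

>>> {"name": "apply_moves", "arguments": {"offset": [[0,0,0],[0,0,0],[0,0,0]], "dr": [[0,0,0],[0,0,0],[0,0,0]]}}

```text
time: 29.5
eef_pos: [0.5485, 0.0616, 0.1287]
ee_rot: [[0.098, 0.995, -0.003], [0.995, -0.098, -0.001], [-0.001, -0.003, -1.0]]
force: [0.5, 0.4, -0.3]
opening: 0.0602
grasp_force: 0.0
```

```bash
python3 - <<'E'
from h import *
w=manip.capture('wrist');c=manip.capture('top')
r=front(w,'brown',(165,30,410,300))
o=manip.get_obs();print(o['eef_pos'],o['ee_rot'].round(3),o['opening'],toolrel([r[0][0],r[0][1]+.001,.033]))
save(w,'w9')
E
```

```text
brown 9003.5 [0.5499 0.0647] [0.043 0.137] 84.5
[0.5490533  0.06110502 0.12956102] [[ 0.099  0.995 -0.001]
 [ 0.995 -0.099 -0.   ]
 [-0.001 -0.001 -1.   ]] 0.060389323296091785 [0.47 0.05 9.66]
```

View pics/w9.png

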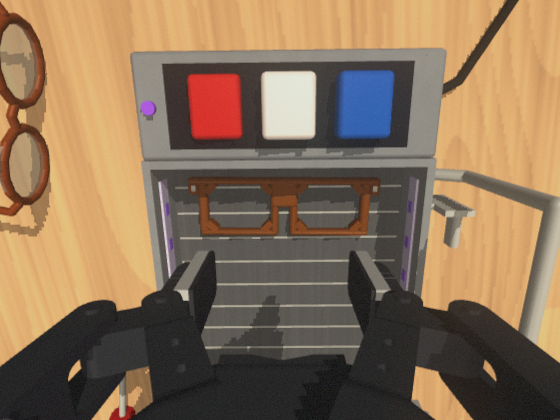

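The brown bridge is at (284,195), still in place and the last front in the tank. Gripping it.

>>> {"name": "apply_moves", "arguments": {"offset": [[0.4,0,2],[0.4,0,5],[0.4,0,8],[0.4,0,9.2],[0.4,0,9.6],[0.4,0,9.7],[0.4,0,9.7]], "dr": [[0,0,0],[0,0,0],[0,0,0],[0,0,0],[0,0,0],[0,0,0],[0,0,0]]}}

```text
time: 30.18
eef_pos: [0.5509, 0.0662, 0.0345]
ee_rot: [[0.098, 0.995, 0.002], [0.995, -0.098, -0.0], [0.0, 0.002, -1.0]]
force: [0.2, -0.5, -0.5]
opening: 0.0602
grasp_force: 0.0
```

>>> {"name": "apply_moves", "arguments": {"offset": [[0,0,0],[0,0,0],[0,0,0],[0,0,0],[0,0,-1],[0,0,-4],[0,0,-7],[0,0,-7.5],[0,0,-7.5]], "dr": [[0,0,0],[0,0,0],[0,0,0],[0,0,0],[0,0,0],[0,0,0],[0,0,0],[0,0,0],[0,0,0]], "jaw": 255, "newtons": 40}}

```text
time: 30.93
eef_pos: [0.5527, 0.0669, 0.1125]
ee_rot: [[0.097, 0.995, 0.007], [0.995, -0.097, -0.0], [0.001, 0.007, -1.0]]
force: [-0.1, 0.2, 0.1]
opening: 0.018
grasp_force: 39.2
```

```bash
python3 - <<'E'
from h import *
o=manip.get_obs();print(o['eef_pos'],o['force'],o['opening'],o['grasp_force'],toolrel([.4360,-.308,.11]))
c=manip.capture('top')
print('tray');[front(c,n,(395,190,520,295),.014) for n in('red','green')]
H=hsv(c);m=(H[...,0]>100)&(H[...,0]<130)&(H[...,1]>150)&(H[...,2]>130);m[:,:395]=0
for k in blobs(m,100)[:2]: print('blue',cv2.contourArea(k),rect(c,k,.014))
E
```

```text
[0.55269365 0.06685497 0.11251264] [-0.0607201   0.20922495  0.1136948 ] 0.018017849334254578 39.16655212640762 [-38.44  -7.99   0.16]
tray
red 886.0 [ 0.4329 -0.481 ] [0.043 0.136] 88.3
green 870.5 [ 0.4347 -0.3659] [0.043 0.139] 88.9
blue 111.0 ((0.43542271852493286, -0.42471832036972046), (0.040631502866744995, 0.13346944749355316), 88.58238983154297)
```

>>> {"name": "apply_moves", "arguments": {"offset": [[-2,-0.4,0],[-5,-1.1,0],[-9,-1.9,0],[-13,-2.8,0],[-17,-3.6,0],[-21,-4.5,0],[-25,-5.3,0],[-29,-6.1,0],[-33,-7,0],[-36.4,-7.6,0],[-38.4,-8,0],[-38.4,-8,0]], "dr": [[0,0,-0.01],[0,0,-0.02],[0,0,-0.03],[0,0,-0.04],[0,0,-0.05],[0,0,-0.06],[0,0,-0.07],[0,0,-0.08],[0,0,-0.085],[0,0,-0.085],[0,0,-0.085],[0,0,-0.085]]}}

```text
time: 31.98
eef_pos: [0.4307, -0.3109, 0.106]
ee_rot: [[0.018, 1.0, -0.003], [1.0, -0.018, 0.0], [0.0, -0.003, -1.0]]
force: [0.6, 0.6, -0.2]
opening: 0.0181
grasp_force: 39.2
```

>>> {"name": "apply_moves", "arguments": {"offset": [[0,0,1],[0,0,4],[0,0,7],[0,0,8.5],[0,0,9.3],[0,0,9.6],[0,0,9.8],[0,0,9.8]], "dr": [[0,0,0],[0,0,0],[0,0,0],[0,0,0],[0,0,0],[0,0,0],[0,0,0],[0,0,0]]}}

```text
time: 32.65
eef_pos: [0.4321, -0.3048, 0.011]
ee_rot: [[0.01, 1.0, -0.003], [1.0, -0.01, 0.003], [0.003, -0.003, -1.0]]
force: [-2.5, 3.3, 6.3]
opening: 0.0181
grasp_force: 40.0
```

Release, rise and move aside toward the robot so the overhead view is clear.

>>> {"name": "apply_moves", "arguments": {"offset": [[0,0,0],[0,0,0],[0,0,0],[0,0,-3],[0,0,-7],[0,0,-11],[1,-4,-14],[3,-8,-16],[5,-11,-16],[5,-11,-16],[5,-11,-16]], "dr": [[0,0,0],[0,0,0],[0,0,0],[0,0,0],[0,0,0],[0,0,0],[0,0,0],[0,0,0],[0,0,0],[0,0,0],[0,0,0]], "jaw": 100}}

```text
time: 33.57
eef_pos: [0.3225, -0.2554, 0.1712]
ee_rot: [[0.013, 1.0, 0.001], [1.0, -0.013, -0.001], [-0.001, 0.001, -1.0]]
force: [0.2, -0.2, -0.6]
opening: 0.0519
grasp_force: 0.0
```

```bash
python3 - <<'E'
from h import *
c=manip.capture('top');save(c,'t10',None,1.4)
o=manip.get_obs();print(o['time'],o['eef_pos'],o['force'])
H=hsv(c);h,s,v=H[...,0],H[...,1],H[...,2]
# lid amber region vs mat
m=(h>8)&(h<28)&(s>130)&(v<170);m[:,205:]=0;m[:170]=0;m[300:]=0
for k in blobs(m,800)[:1]: print('lid',cv2.contourArea(k),rect(c,k,.016))
for n in('red','green','brown'): front(c,n,(402,205,512,278),.014)
E
```

```text
33.6167 [ 0.32374968 -0.25631106  0.17073369] [-0.450236   -0.03708464 -0.80372366]
lid 6300.0 ((0.45287126302719116, 0.3804866075515747), (0.23334743082523346, 0.183644101023674), 82.76828002929688)
red 526.0 [ 0.4471 -0.4815] [0.043 0.108] 88.3
green 863.5 [ 0.4335 -0.3658] [0.043 0.136] 88.9
brown 502.0 [ 0.4325 -0.3081] [0.043 0.136] 89.3
```

View pics/t10.png

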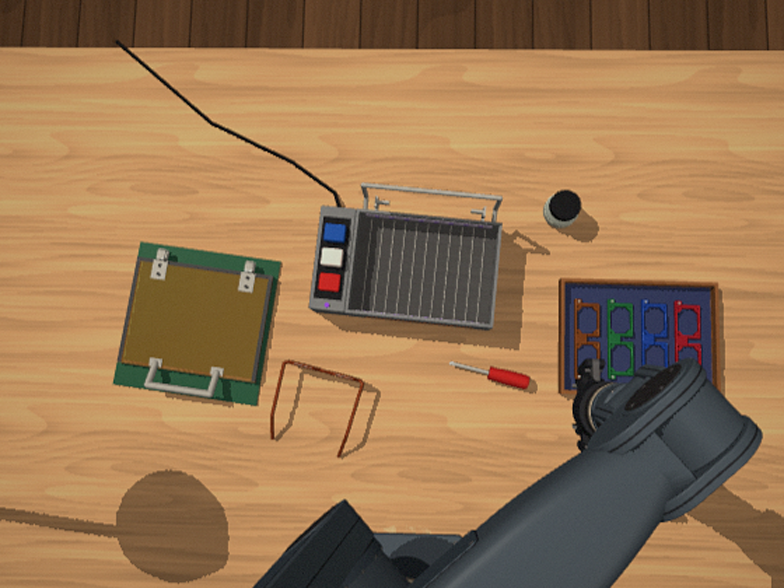

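The final view shows the tank empty and the four fronts flat and separate in the tray, at (585-690,305-360). The lid is on the mat at (195,320), the red key is down, and the bystanders haven't moved.

```bash
python3 -c "
from workcell import manip
print(manip.sign_off())"
```

```text
the job is handed in; nothing more can be done
None
```

I handed the job in after about 34 s of robot time: lamps off first, the lid flat on the mat handle side up, all four fronts flat and apart in the tray, and the bystanders not moved. The hand-in returned no verdict.

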